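Set the pivot screw of a sprung cast holder and check its arm

ROBOT

A 6-joint arm with a two-finger parallel gripper is mounted at the origin on a cart in front of the work surface, level with it; the furniture and walls round the work are solid. World frame = base frame: x ahead of the robot, y to its left, z up, the work surface at z = 0. Lengths are in m, angles in rad, forces in N, time in s.
With the tool pointing down it reaches from about 0.35 to 0.85 m from the base axis. Payload 8.1 kg.
Tool frame: the origin (TCP) lies at the very end of the fingers, on their centre line; the grasp point (between the pads) lies 19 mm behind it; z points along the fingers, y is the line along which they close (so a half turn about z gives the same grasp; the last joint's range is limited). The gripper opens to 93 mm and grips with 3 to 60 N. Pads are 15 mm wide; open, the fingers measure 128 mm over their backs; the gripper's body (75 mm by 188 mm) begins 65 mm behind the grasp point.
Start: joints at [1.027, 0.13, 1.488, -0, 1.523, -0.085], TCP at [0.266, 0.538, 0.219] pointing down, gripper open.
Joint ranges: [-2.96, 2.96], [-0.89, 2.26], [0.02, 2.5], [-1.34, 4.48], [0, 2.73], [-2.66, 2.66]. Speed limits (rad/s): [2.39, 2.39, 2.79, 3.14, 3.14, 3.14].

INTERFACE

Orientations are given as a rotation vector (axis times angle).
In Python, from plant import robot gives the robot as it stands. The module is installed in compiled form; this text tells all that it offers.
- The arm moves only by the tool play_rows, never from a script. Its argument "increments" is text: rows parted by semicolons, each of 5 numbers parted by spaces: the shift along the tool's x, y, z in mm, then the turn about the tool's z in degrees, then the closure, from -1 (fully open) to 1 (shut). In form: dx dy dz yaw claw; .... A call has 1 to 20 rows; each row is the pose to reach, as a shift and turn from the pose commanded when the call began, along the tool's axes at that moment; what a row does not reach only later rows make up. A row lasts 1/10 s, in which the tool goes at most 50 mm and 8.59 degrees, less where a joint would pass 70% of its speed; a pose out of reach is approached as far as the arm can. A call with a gripper value outside its range is refused whole. The fingers move at their own pace and stop on an object; "force" is the grip in N (left out, the last holds). Time passes only in rows, so rows that repeat a pose let the fingers close. It gives the time, the measured TCP pose, the force, the opening and the grip force at its end, in the units of the state.
- robot.read_state(): the state, without advancing time (a new reading comes with each control period).
- robot.read_camera(name): name is "scene" or "side" or "wrist"; returns the picture (400x640x3 uint8, blue, green, red); there is no depth.
- robot.calibration(name): a dict with "vertical_fov" (degrees; the focal length in pixels is half the picture's height over the tangent of half this angle, whatever the lens; pixels are square), "cx", "cy" (the principal point, pixels), "rvec" (rotation vector, rad) and "tvec" (3), from world to camera coordinates, as OpenCV has them. Camera axes: x right, y down, z forward; pixel columns grow to the right and rows downward; lengths in m; the calibration is good to about 2 mm. The wrist camera is an equidistant fisheye: a pixel r from the principal point sees the ray r / f radians off the axis. A picture is of the moment at which its call begins: read the wrist's pose just before it. calibration takes no time and is no camera call; for the wrist camera it gives the pose at the moment of the call.
- robot.close_job(): hands the job in; it is judged then, once.
Trained networks look in the newest picture that a camera, given by its name, has taken for a name from the list of things; names that differ only in an ending like _2 or _b are one class to them, and where a whole thing is asked for, a point or a joint stands for the part that bears it (a point fixed in the world has none). Each returns a list of dicts, best first, with "conf" (0 to 1); they miss things now and then, are a little off and sometimes report something else, mostly with a low value. They report only what shows in the picture. A call takes as long as a camera call.
- robot.recognise(camera, query): "centre" ([x, y, z] in m, in world coordinates, good to about 4 mm: the middle of the surface that is visible of it).
- robot.regions_of(camera, query): "pixels" (400x640 bool, what is visible of it).
- robot.landmark_of(camera, query): "centre" ([x, y, z] in m, in world coordinates, good to about 4 mm: a listed point, or the origin of a listed thing).
The state is a dict: "t": time; "q": joint angles; "dq": joint speeds; "joint_torque": joint torques, N m; "tool_pos": TCP position; "orientation": TCP orientation; "force": force on the tool from outside, world axes, zero at the start; "wrist_torque": the same for the moment, N m; "opening": finger opening in m; "gripper_force": force on a finger pad.
Only numpy, scipy, OpenCV 4.12 (cv2) and the standard library are available. Lean on these libraries where they do the work, as an engineer would, in place of code of your own. Each camera call takes 0.05 s, during which the arm holds its last target. There are 200 camera calls.

TASK

Adjust the sprung cast holder: turn its thumbscrew clockwise until it bottoms, then back it off a quarter of a turn and leave it so. Then check the arm: push it by its post against the spring, away from the cast, until its pointer stands at the long scale mark, keep it there for about a second, and let it go back to rest. Do not disturb the things around.

Things in the scene. Friction and masses are not known exactly. Their poses are not given: they have to be found in the camera images.
- holder: cast holder, a grey metal plate 220 x 210 x 12 mm fixed to the worktop; origin at the centre of its underside, z up. An upright fence, 40 mm high above the worktop, stands along its -x edge. The pivot of the arm and the thumbscrew share one vertical axis at x = -5, y = -60 mm. Five white scale lines are drawn on the plate at 0, 10, 20, 30 and 40 degrees of arm travel, 134 mm and more from the pivot; the one at 30 degrees is 26 mm long, the others 12 mm
- screw_grip (a point): grip point of the thumbscrew: on its axis, 72 mm above the worktop; turns with it. Its upright steel wing (two round ears joined by a web) is 64 mm long (this point's x), 14 mm thick (y), from 54 to 86 mm above the worktop, the web to 78 mm. Below it a foot of 34 mm diameter reaches up to 52 mm, a collar of 44 mm diameter to 46 mm. A small dark dimple marks the +x ear
- thumbscrew (a joint): angle of the thumbscrew in rad: 0 = bottomed (hard stop, wing along the holder's x axis, dimple to +x), growing counter-clockwise seen from above as it is backed off, at most 3.4; a quarter turn from the stop is 1.571. It does not rise or sink noticeably, turns with light friction (0.06 N m) and stays where it is left. It starts 0.8 to 2.2 rad off the stop
- post_grip (a point): grip point of the sprung arm: on the axis of its upright steel post (18 mm diameter, from 36 to 80 mm above the worktop), 60 mm above the worktop and 115 mm from the pivot. The dark arm below it is 18 mm wide and its top is 30 mm above the worktop; it ends in a thin pointer over the scale, 134 mm from the pivot
- sprung_arm (a joint): deflection of the arm in rad: 0 = at rest, the arm along the holder's +y from the pivot; grows clockwise seen from above, as the post moves toward the holder's +x, to a stop at 0.79. The long mark is at 0.524. A spring pushes it back to 0 (about 2 N at the post at rest, 4.5 N at the long mark)
- long_mark (a point): where the centre of the arm's post is when the pointer stands at the long scale mark (5 mm lower than post_grip), fixed to the holder
- cast_mid (a point): centre of the loose white dental cast, 60 x 77 x 26 mm, lying on the holder's plate between the fence and the arm; to be left alone
- plaster_block_mid (a point): centre of a loose plaster block, 46 x 52 x 36 mm, beside the holder; to be left alone
- lid_mid (a point): centre of a loose round jar cap, 60 mm in diameter, 20 mm high, beside the holder; to be left alone
- dish_mid (a point): centre of a loose small round glass dish, 42 mm in diameter, 16 mm high, beyond the holder; to be left alone

How it is judged:
By the outcome, as a careful person would: the job done as asked, in the order asked, and still so for the second after the job is handed in, with the robot touching nothing.
It also fails if it takes over 64 s, if anything falls off the work surface, if the arm or the gripper's body presses on something with over 40 N, if the wrist force passes 120 N, or if a joint passes its speed limit or range.

## Working session

There is one attempt and no reset: what is moved stays moved. The work goes in short steps, Python scripts to look and compute and a tool call to move; the robot and the scene stay as the last step left them, time stands still between calls to the robot, and variables do not carry over. Pictures are saved under pics/ and viewed, at most 10 in all, crops included, and the job is handed in when it is done.

Besides the shell and the picture viewer there is one more tool, called by a JSON object that holds its "api" and its "payload", one argument or row to a line. play_rows: Moves the arm, as the interface text tells. Its arguments: {"type":"object","properties":{"increments":{"type":"string"},"force":{"type":"number"}},"required":["increments"]}

```bash
mkdir -p pics
python3 - <<'E'
from plant import robot
import cv2,numpy as np
s=robot.read_state();print(s['t'],s['tool_pos'],s['orientation'],s['opening'])
for c in("scene","side"):
    im=robot.read_camera(c);cv2.imwrite(f"pics/{c}0.png",im)
    for q in("holder","screw_grip","post_grip","long_mark","cast_mid","plaster_block_mid","lid_mid","dish_mid"):
        for d in robot.landmark_of(c,q)[:1]:print(c,q,np.round(d["centre"],4),round(d["conf"],2))
E
```

```text
0.0 [0.26541129 0.53744294 0.21757188] [-7.14288114e-01 -3.05871168e+00  2.86481484e-03] 0.09324711675126357
scene holder [ 0.5689  0.0594 -0.0036] 0.84
scene screw_grip [0.5899 0.0021 0.0744] 0.59
scene post_grip [0.5483 0.1102 0.0607] 0.62
scene long_mark [0.607  0.1127 0.0564] 0.81
scene cast_mid [0.5054 0.066  0.0247] 0.87
scene plaster_block_mid [0.4708 0.2141 0.019 ] 0.84
scene lid_mid [ 0.6541 -0.0833  0.0062] 0.74
scene dish_mid [0.6975 0.1504 0.0102] 0.52
side holder [ 0.5663  0.0588 -0.0028] 0.96
side screw_grip [5.887e-01 5.000e-04 6.990e-02] 0.57
side post_grip [0.5504 0.1101 0.0597] 0.62
side long_mark [0.6093 0.1126 0.0565] 0.77
side cast_mid [0.5068 0.0685 0.0254] 0.56
side plaster_block_mid [0.4697 0.2212 0.0198] 0.56
side lid_mid [ 0.6548 -0.0872  0.0123] 0.97
side dish_mid [0.6977 0.1524 0.0074] 0.65
```

View picture.

View pics/scene0.png

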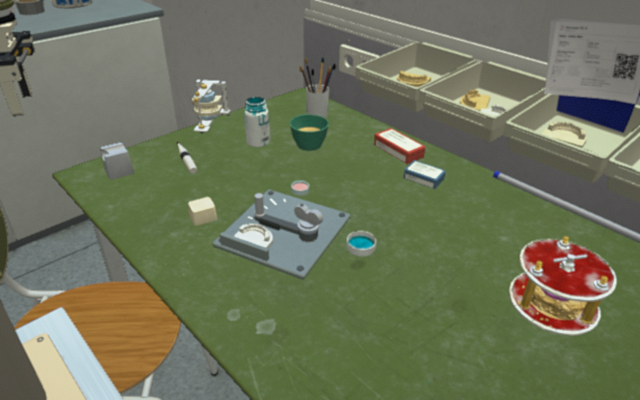

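View pics/side0.png

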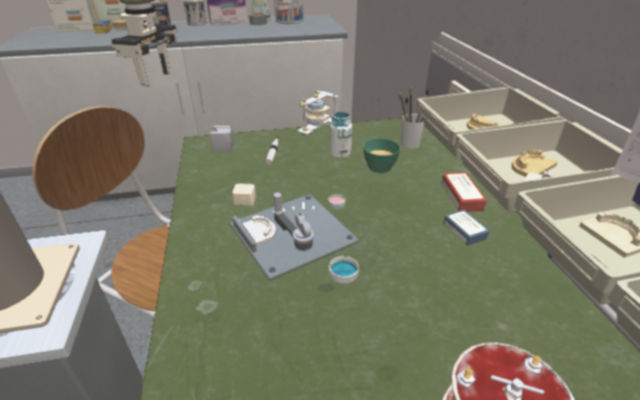

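Scene: the holder's at about (285,230), thumbscrew wing (308,215), post (259,203), cast (255,235), cap (362,243), dish (300,186), block (203,210). This agrees with the networks, and the holder's yaw is about 20°. Next I go above the screw.

{"api": "play_rows", "payload": {
  "increments": "-264 -168 -30 24 -1;-528 -336 -30 47 -0.2;-528 -336 -30 47 -0.2;-528 -336 -30 47 -0.2;-528 -336 -30 47 -0.2;-528 -336 -30 47 -0.2;-528 -336 -30 47 -0.2;-528 -336 -30 47 -0.2;-528 -336 -30 47 -0.2;-528 -336 -30 47 -0.2;-528 -336 -30 47 -0.2;-528 -336 -30 47 -0.2;-528 -336 -30 47 -0.2;-528 -336 -30 47 -0.2;-528 -336 -30 47 -0.2;-528 -336 -30 47 -0.2;-528 -336 -30 47 -0.2;-528 -336 -30 47 -0.2",
  "force": 25
}}

```text
t: 2.7
tool_pos: [0.59, 0.004, 0.2489]
orientation: [1.873, 2.522, 0.0]
force: [-0.2, 0.0, -0.3]
opening: 0.0557
gripper_force: 0.0
```

```bash
cat > h.py <<'E'
import numpy as np,cv2
from scipy.spatial.transform import Rotation as Ro
from plant import robot
def st():
    s=robot.read_state();R=Ro.from_rotvec(s['orientation']).as_matrix()
    yaw=np.degrees(np.arctan2(R[1,0],R[0,0]))
    print('t',round(s['t'],2),'tcp',np.round(s['tool_pos'],4),'toolx deg',round(yaw,2),'open',round(s['opening'],4),'gf',round(s['gripper_force'],1),'F',np.round(s['force'],1),'T',np.round(s['wrist_torque'],2),'j6',round(s['q'][5],2))
    return s,R
def cal(c):
    k=robot.calibration(c);f=200/np.tan(np.radians(k['vertical_fov']/2))
    return k,f,cv2.Rodrigues(np.array(k['rvec'],float))[0],np.array(k['tvec'],float)
def ray(c,k4,uv):
    k,f,R,t=k4;d=np.array(uv,float)-[k['cx'],k['cy']]
    if c=='wrist':
        r=np.linalg.norm(d);th=r/f;v=np.r_[d/max(r,1e-9)*np.sin(th),np.cos(th)]
    else: v=np.r_[d/f,1]
    return -R.T@t,R.T@v
def at(c,k4,uv,z):
    o,v=ray(c,k4,uv);return o+v*(z-o[2])/v[2]
def proj(c,k4,P):
    k,f,R,t=k4;p=R@np.array(P)+t
    if c=='wrist':
        r=np.hypot(p[0],p[1]);th=np.arctan2(r,p[2]);return p[:2]/r*th*f+[k['cx'],k['cy']]
    return p[:2]/p[2]*f+[k['cx'],k['cy']]
E
python3 - <<'E'
from h import *
st();k4=cal('wrist');im=robot.read_camera('wrist');cv2.imwrite('pics/w1.png',im);np.save('w1k.npy',np.r_[k4[0]['rvec'],k4[0]['tvec']])
for q in("holder","screw_grip","post_grip","long_mark","cast_mid","lid_mid","dish_mid"):
    for d in robot.landmark_of('wrist',q)[:1]:print(q,np.round(d["centre"],4),round(d["conf"],2),np.round(proj('wrist',k4,d['centre'])))
E
```

```text
t 2.7 tcp [0.59   0.004  0.2489] toolx deg 106.8 open 0.0557 gf 0.0 F [-0.2  0.  -0.3] T [-0.05  0.06  0.  ] j6 -0.37
holder [ 0.5747  0.0566 -0.0041] 0.95 [314. 125.]
screw_grip [0.5866 0.0022 0.0758] 0.73 [311. 179.]
post_grip [0.5512 0.1102 0.0611] 0.82 [308.  79.]
long_mark [0.606  0.1168 0.0543] 0.66 [356.  88.]
lid_mid [ 0.6561 -0.0842  0.0071] 0.84 [340. 237.]
dish_mid [0.6961 0.1555 0.0115] 0.75 [423.  85.]
```

View pics/w1.png

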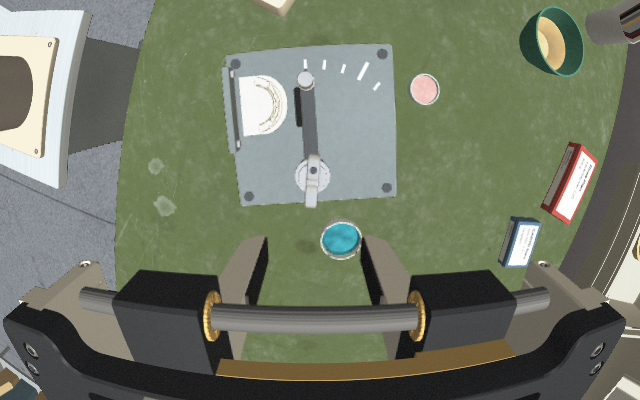

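Wrist view: the wing runs from (315,158) to (311,205), post top is at (305,78), long mark at (363,71), cast at (262,103). Bolts are at (236,64), (382,53), (387,187) and (249,196). I'll fit the pose and zoom in.

Run:
```python
from h import *
im=cv2.imread('pics/w1.png');cv2.imwrite('pics/w1z.png',cv2.resize(im[40:220,220:410],None,fx=3.3,fy=3.3,interpolation=cv2.INTER_CUBIC))
k4=cal('wrist')
B=[at('wrist',k4,p,.012)for p in((236,64),(382,53),(387,187),(249,196))]
for b in B:print(b)
c=np.mean(B,0);print('centre',c)
for a,b in((0,1),(3,2)):d=B[b]-B[a];print('x dir',np.degrees(np.arctan2(d[1],d[0])),np.linalg.norm(d))
for a,b in((3,0),(2,1)):d=B[b]-B[a];print('y dir-90',np.degrees(np.arctan2(d[1],d[0]))-90,np.linalg.norm(d))
d=at('wrist',k4,(315,158),.084)-at('wrist',k4,(311,205),.084);print('wing ang',np.degrees(np.arctan2(d[1],d[0])),np.linalg.norm(d))
print('wing mid',at('wrist',k4,(313,181.5),.084))
```

```text
[0.45289329 0.10779839 0.012     ]
[0.6303657  0.17536085 0.012     ]
[0.69403322 0.00579342 0.012     ]
[ 0.51528349 -0.06108121  0.012     ]
centre [0.57314393 0.05696786 0.012     ]
x dir 20.841468641503106 0.18989770866904196
x dir 20.512046709444537 0.19084989079446082
y dir-90 20.27604362156815 0.18003570241877084
y dir-90 20.579662537609053 0.18112611162209744
wing ang 101.85650445039445 0.05392251745305302
wing mid [0.58930787 0.00138605 0.084     ]
```

View pics/w1z.png

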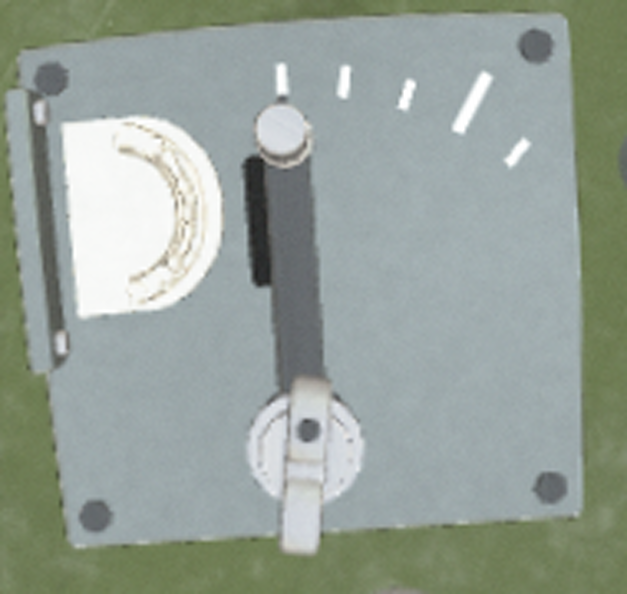

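The plate is yawed 20.5° with its axis at about (0.589, 0.000). The dimple is on the ear toward tool +x, wing at about 102° world, so about 1.42 rad off the stop, which is plausible. Descend and grip.

{"api": "play_rows", "payload": {
  "increments": "-3.5 -2 30 5 -0.2;-3.5 -2 70 5 -0.2;-3.5 -2 110 5 -0.2;-3.5 -2 140 5 -0.2;-3.5 -2 165 5 -0.2;-3.5 -2 185 5 -0.2;-3.5 -2 193 5 -0.2;-3.5 -2 193 5 -0.2;-3.5 -2 193 5 0.4;-3.5 -2 193 5 1;-3.5 -2 193 5 1;-3.5 -2 193 5 1;-3.5 -2 193 5 1;-3.5 -2 193 5 1;-3.5 -2 193 5 1;-3.5 -2 193 5 1",
  "force": 25
}}

```text
t: 4.7
tool_pos: [0.5892, -0.0011, 0.0559]
orientation: [-1.983, -2.436, 0.001]
force: [-3.5, 0.2, 6.0]
opening: 0.014
gripper_force: 32.4
```

Run:
```python
from h import *
st()
```

```text
t 4.7 tcp [ 0.5892 -0.0011  0.0559] toolx deg 101.72 open 0.014 gf 32.4 F [-3.5  0.2  6. ] T [-0.1   0.76  0.05] j6 -0.29
```

Gripped at 14 mm. Now clockwise, most of the way first.

{"api": "play_rows", "payload": {
  "increments": "0 0 0 5 1;0 0 0 10 1;0 0 0 15 1;0 0 0 20 1;0 0 0 25 1;0 0 0 30 1;0 0 0 35 1;0 0 0 40 1;0 0 0 45 1;0 0 0 50 1;0 0 0 55 1;0 0 0 60 1;0 0 0 65 1;0 0 0 70 1;0 0 0 70 1;0 0 0 70 1"
}}

```text
t: 6.3
tool_pos: [0.5875, -0.0004, 0.0559]
orientation: [-3.02, -0.858, 0.006]
force: [-13.2, 1.4, 13.1]
opening: 0.0134
gripper_force: 32.7
```

Run:
```python
from h import *
st()
```

```text
t 6.3 tcp [ 5.875e-01 -4.000e-04  5.590e-02] toolx deg 31.71 open 0.0134 gf 32.7 F [-13.2   1.4  13.1] T [ 0.29  2.25 -0.04] j6 0.93
```

A side load of -13 N in x means the axis lies a bit nearer -x. I shift the tool that way and close in on the stop in small steps.

{"api": "play_rows", "payload": {
  "increments": "-1.5 -1 0 0 1;-2.5 -1.6 0 0 1;-2.5 -1.6 0 2 1;-2.5 -1.6 0 4 1;-2.5 -1.6 0 6 1;-2.5 -1.6 0 8 1;-2.5 -1.6 0 8 1"
}}

```text
t: 7.0
tool_pos: [0.5872, -0.0003, 0.056]
orientation: [-3.074, -0.645, -0.003]
force: [2.6, 4.4, 2.3]
opening: 0.014
gripper_force: 32.3
```

Run:
```python
from h import *
st()
```

```text
t 7.0 tcp [ 5.872e-01 -3.000e-04  5.600e-02] toolx deg 23.69 open 0.014 gf 32.3 F [2.6 4.4 2.3] T [ 0.84 -0.22 -0.01] j6 1.07
```

{"api": "play_rows", "payload": {
  "increments": "0 0 0 1 1;0 0 0 2 1;0 0 0 3 1;0 0 0 3 1"
}}

```text
t: 7.4
tool_pos: [0.5872, -0.0002, 0.056]
orientation: [-3.089, -0.566, -0.003]
force: [2.0, 5.8, 2.6]
opening: 0.0138
gripper_force: 32.3
```

Run:
```python
from h import *
st()
```

```text
t 7.4 tcp [ 5.872e-01 -2.000e-04  5.600e-02] toolx deg 20.75 open 0.0138 gf 32.3 F [2.  5.8 2.6] T [ 0.82 -0.19  0.01] j6 1.12
```

{"api": "play_rows", "payload": {
  "increments": "0 0 0 1 1;0 0 0 2 1;0 0 0 2 1"
}}

```text
t: 7.7
tool_pos: [0.5871, -0.0002, 0.056]
orientation: [-3.099, -0.513, -0.003]
force: [1.2, 5.0, 2.5]
opening: 0.0141
gripper_force: 31.5
```

Run:
```python
from h import *
st()
```

```text
t 7.7 tcp [ 5.871e-01 -2.000e-04  5.600e-02] toolx deg 18.79 open 0.0141 gf 31.5 F [1.2 5.  2.5] T [ 0.93 -0.14  0.47] j6 1.15
```

{"api": "play_rows", "payload": {
  "increments": "0 0 0 1 1;0 0 0 2 1;0 0 0 2 1"
}}

```text
t: 8.0
tool_pos: [0.587, -0.0003, 0.056]
orientation: [-3.107, -0.459, -0.002]
force: [1.8, 5.5, 2.3]
opening: 0.0143
gripper_force: 29.9
```

Run:
```python
from h import *
st()
```

```text
t 8.0 tcp [ 5.87e-01 -3.00e-04  5.60e-02] toolx deg 16.8 open 0.0143 gf 29.9 F [1.8 5.5 2.3] T [0.8  0.04 0.61] j6 1.19
```

The stop was reached (torque 0 → 0.6 N m) at about 20.5° tool angle, which matches the holder yaw. Now back off to about 110.7°.

{"api": "play_rows", "payload": {
  "increments": "0 0 0 -5 1;0 0 0 -10 1;0 0 0 -15 1;0 0 0 -20 1;0 0 0 -25 1;0 0 0 -30 1;0 0 0 -35 1;0 0 0 -40 1;0 0 0 -45 1;0 0 0 -50 1;0 0 0 -55 1;0 0 0 -60 1;0 0 0 -65 1;0 0 0 -70 1;0 0 0 -75 1;0 0 0 -80 1;0 0 0 -85 1;0 0 0 -90 1;0 0 0 -94 1;0 0 0 -94 1"
}}

```text
t: 10.0
tool_pos: [0.5893, -0.0012, 0.056]
orientation: [1.779, 2.583, 0.005]
force: [14.5, 0.7, -7.8]
opening: 0.0138
gripper_force: 28.9
```

Run:
```python
from h import *
st()
```

```text
t 10.0 tcp [ 0.5893 -0.0012  0.056 ] toolx deg 110.91 open 0.0138 gf 28.9 F [14.5  0.7 -7.8] T [ 0.15 -2.11  0.  ] j6 -0.45
```

Relieve the side load, open, and rise.

{"api": "play_rows", "payload": {
  "increments": "-0.5 1.5 0 0 1;-1 2.8 0 0 1;-1 2.8 0 0 1;-1 2.8 0 0 0.4;-1 2.8 0 0 0;-1 2.8 0 0 0;-1 2.8 0 0 0;-1 2.8 -10 0 0;-1 2.8 -40 0 0;-1 2.8 -80 0 0;-1 2.8 -120 0 0;-1 2.8 -150 0 0;-1 2.8 -150 0 0"
}}

```text
t: 11.3
tool_pos: [0.5925, -0.0012, 0.2128]
orientation: [1.781, 2.577, 0.008]
force: [1.4, -1.2, 0.4]
opening: 0.0469
gripper_force: 0.0
```

Run:
```python
from h import *
s,R=st();k4=cal('wrist');im=robot.read_camera('wrist')
cv2.imwrite('pics/w2.png',im)
p=proj('wrist',k4,[.588,.03,.06]);x,y=int(p[0]),int(p[1]);print(x,y)
y0=max(y-110,0);x0=x-110;print('crop',x0,y0);cv2.imwrite('pics/w2z.png',cv2.resize(im[y0:y0+200,x0:x0+220],None,fx=3,fy=3,interpolation=cv2.INTER_CUBIC))
for q in("holder","screw_grip","post_grip","long_mark"):
    for d in robot.landmark_of('wrist',q)[:1]:print(q,np.round(d["centre"],4),round(d["conf"],2),np.round(proj('wrist',k4,d['centre'])))
c=np.array([.587,0,0])
for z,rr in((.086,.032),(.054,.032)):
  for a in(110.5,):
    u=np.array([np.cos(np.radians(a)),np.sin(np.radians(a)),0])
    print('pred wing ends',z,[np.round(proj('wrist',k4,c+sg*rr*u+[0,0,z])) for sg in(1,-1)])
```

```text
t 11.3 tcp [ 0.5925 -0.0012  0.2128] toolx deg 110.72 open 0.0469 gf 0.0 F [ 1.4 -1.2  0.4] T [-0.07  0.01 -0.03] j6 -0.45
319 154
crop 209 44
screw_grip [0.609  0.1122 0.0572] 0.54 [367.  88.]
post_grip [0.5542 0.111  0.0615] 0.97 [317.  69.]
long_mark [0.6063 0.1173 0.0572] 0.63 [366.  83.]
pred wing ends 0.086 [array([308., 154.]), array([308., 217.])]
pred wing ends 0.054 [array([308., 149.]), array([309., 206.])]
```

View pics/w2z.png

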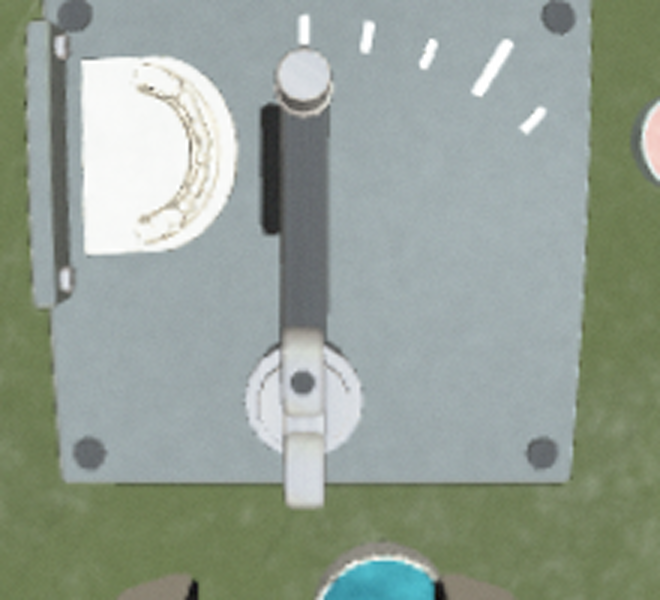

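The wing is now parallel to the arm with its dimple toward the post, i.e. a quarter turn off. The post top is at px (310,69), the long mark runs from px (377,58) to (369,75). Now the post's position.

Run:
```python
from h import *
k4=cal('wrist')
A=lambda x,y,z:at('wrist',k4,(209+(x+.5)/3-.5,44+(y+.5)/3-.5),z)
P=A(304,73,.08);print('post',P)
B=[A(*p,.012)for p in((75,15),(558,17),(542,452),(90,452))];c=np.mean(B,0)
d=(B[1]-B[0]+B[2]-B[3]);e=B[0]-B[3]+B[1]-B[2];print('c',c,np.degrees(np.arctan2(d[1],d[0])),np.degrees(np.arctan2(e[1],e[0]))-90)
a1,a2=A(306,41,.0125),A(306,15,.0125);m1,m2=A(480,93,.0125),A(507,42,.0125)
th=np.radians(20.5);R=np.array([[np.cos(th),-np.sin(th)],[np.sin(th),np.cos(th)]])
pv=c[:2]+R@[-.005,-.06];print('pivot',pv,'post pred',pv+R@[0,.115])
for n,p in(('m1',m1),('m2',m2),('a1',a1),('post',P)):
    v=R.T@(p[:2]-pv);print(n,'deflection',np.degrees(np.arctan2(v[0],v[1])),np.linalg.norm(v))
for a in(0,30):print('post at',a,pv+R@(.115*np.array([np.sin(np.radians(a)),np.cos(np.radians(a))])))
```

```text
post [0.54282329 0.10780301 0.08      ]
c [0.56495307 0.05900563 0.012     ] 20.500708355387253 20.54628932109196
pivot [0.58128215 0.00105426] post pred [0.5410083  0.10877156]
m1 deflection 30.300474473807082 0.13347804618490056
m2 deflection 29.75444755206831 0.15671940511055416
a1 deflection 0.4486073575692932 0.13405467899061987
post deflection 0.6871982750187084 0.11346532597677352
post at 0 [0.5410083  0.10877156]
post at 30 [0.60026263 0.1144771 ]
```

The wrist cal has moved on since that picture, so I rely on the axis felt by the grip: (0.589, -0.0005). That puts the post at rest at (0.549, 0.1075) and at the long mark at (0.608, 0.113), which agrees with the networks. I go above the post, check, then descend.

{"api": "play_rows", "payload": {
  "increments": "40 -1 0 0 0;80 -2 0 0 0;117 -2.5 20 0 0;117 -2.5 60 0 0;117 -2.5 90 0 0;117 -2.5 90 0 0;117 -2.5 90 0 0;117 -2.5 90 0 0",
  "force": 5
}}

```text
t: 12.35
tool_pos: [0.5468, 0.1075, 0.1174]
orientation: [1.786, 2.583, 0.002]
force: [0.3, 0.3, -0.2]
opening: 0.0464
gripper_force: 0.0
```

Run:
```python
from h import *
s,R=st();k4=cal('wrist');im=robot.read_camera('wrist');cv2.imwrite('pics/w3.png',im)
print('pred post top',proj('wrist',k4,[.549,.1075,.08]))
for d in robot.landmark_of('wrist','post_grip')[:1]:
    print(np.round(d["centre"],4),d["conf"],'tool-frame err mm',R.T@(d['centre']-s['tool_pos'])*1e3)
print('desired shift tool mm',R.T@(np.array([.549,.1075,.046])-s['tool_pos'])*1e3)
```

```text
t 12.35 tcp [0.5468 0.1075 0.1174] toolx deg 110.69 open 0.0464 gf 0.0 F [ 0.3  0.3 -0.2] T [-0.03  0.06 -0.03] j6 -0.26
pred post top [317.25068483 225.06050553]
[0.5536 0.1135 0.0619] 0.56 tool-frame err mm [ 3.27550063  8.38337056 55.49255914]
desired shift tool mm [-0.70420888  1.92829836 71.38167349]
```

View pics/w3.png

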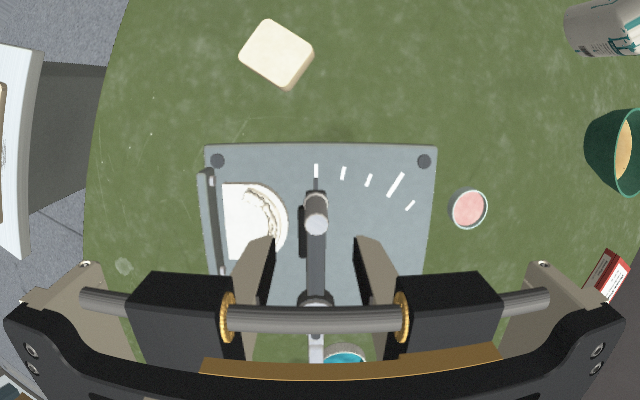

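The post top shows at (316,226), where I predicted it (317,225), centred between the fingers at (270,245) and (360,245). Descend, then close lightly to locate the post.

{"api": "play_rows", "payload": {
  "increments": "0 1.5 20 0 0;0 1.5 40 0 0;0 1.5 60 0 0;0 1.5 71 0 0;0 1.5 71 0 0;0 1.5 71 0 0.3;0 1.5 71 0 0.5;0 1.5 71 0 0.7;0 1.5 71 0 0.7;0 1.5 71 0 0.7;0 1.5 71 0 0.7",
  "force": 5
}}

```text
t: 13.55
tool_pos: [0.548, 0.1083, 0.0454]
orientation: [1.785, 2.583, 0.002]
force: [2.3, 1.3, 3.0]
opening: 0.0178
gripper_force: 5.0
```

Run:
```python
from h import *
st()
```

```text
t 13.55 tcp [0.548  0.1083 0.0454] toolx deg 110.71 open 0.0178 gf 5.0 F [2.3 1.3 3. ] T [ 0.16 -0.37 -0.04] j6 -0.26
```

Located: the post centre at rest is (0.548, 0.1083). Open to a small slack and push along the arc with the pad, stopping just short of the mark.

{"api": "play_rows", "payload": {
  "increments": "0 0 0 0 0.5;0 0 0 0 0.5;0 0 0 0 0.5;-0.3 8 0 4 0.5;-1.1 16 0 8 0.5;-2.5 23.9 0 12 0.5;-4.5 31.7 0 16 0.5;-6.9 39.3 0 20 0.5;-9.9 46.8 0 24 0.5;-12.5 52.2 0 27 0.5;-14.4 55.8 0 29 0.5;-15.9 58.4 0 30.5 0.5;-15.9 58.4 0 30.5 0.5",
  "force": 30
}}

```text
t: 14.85
tool_pos: [0.6063, 0.1145, 0.0439]
orientation: [-2.402, -2.022, 0.002]
force: [-3.7, 3.2, 1.0]
opening: 0.0238
gripper_force: 2.3
```

```bash
cat > ang.py <<'E'
from h import *
s,R=st()
g=s['tool_pos']-R[:,1]*(s['opening']/2-.009)
u=np.array([np.cos(np.radians(110.6)),np.sin(np.radians(110.6))])
pv=np.array([.548,.1083])-.115*u
v=g[:2]-pv;print('pivot',pv,'post',g,'deflection',110.6-np.degrees(np.arctan2(v[1],v[0])),np.linalg.norm(v))
E
python3 ang.py
python3 - <<'E'
from h import *
k4=cal('wrist');im=robot.read_camera('wrist');x,y=map(int,proj('wrist',k4,[.608,.113,.05]));print(x,y)
y0=max(0,y-120);cv2.imwrite('pics/w4z.png',cv2.resize(im[y0:y0+190,x-120:x+120],None,fx=3,fy=3,interpolation=cv2.INTER_CUBIC))
E
```

```text
t 14.85 tcp [0.6063 0.1145 0.0439] toolx deg 80.19 open 0.0238 gf 2.3 F [-3.7  3.2  1. ] T [0.64 0.77 0.  ] j6 0.27
pivot [0.58846179 0.00065315] post [0.60344211 0.11496388 0.04391255] deflection 28.066013452789335 0.11528812155678715
317 253
```

View pics/w4z.png

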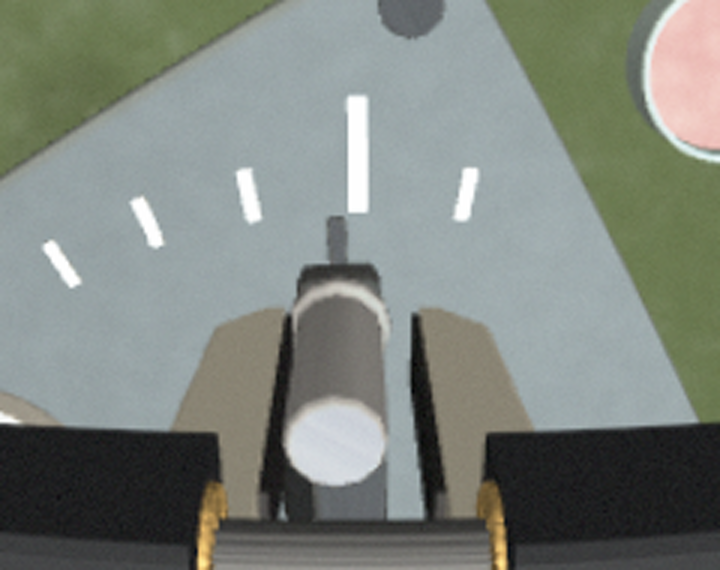

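The pointer tip is at (337,220) and the long mark's near end at (358,212), with 10° ≈ 103 px. So the arm's about 2° short, which agrees with the computed 28.1°. Move 3.8 mm further and hold.

{"api": "play_rows", "payload": {
  "increments": "0 2 0 1 0.5;-0.1 3.8 0 1.9 0.5;-0.1 3.8 0 1.9 0.5;-0.1 3.8 0 1.9 0.5"
}}

```text
t: 15.3
tool_pos: [0.6097, 0.1139, 0.0439]
orientation: [-2.433, -1.983, 0.002]
force: [-4.3, 3.9, 1.0]
opening: 0.0235
gripper_force: 2.4
```

```bash
python3 ang.py
python3 - <<'E'
from h import *
k4=cal('wrist');im=robot.read_camera('wrist');x,y=map(int,proj('wrist',k4,[.608,.113,.05]));print(x,y)
y0=max(0,y-120);cv2.imwrite('pics/w5z.png',cv2.resize(im[y0:y0+100,x-70:x+70],None,fx=5,fy=5,interpolation=cv2.INTER_CUBIC))
E
```

```text
t 15.3 tcp [0.6097 0.1139 0.0439] toolx deg 78.36 open 0.0235 gf 2.4 F [-4.3  3.9  1. ] T [ 0.62  0.79 -0.03] j6 0.3
pivot [0.58846179 0.00065315] post [0.60703869 0.11446708 0.04394821] deflection 29.870169480671564 0.11532003725724216
311 253
```

View pics/w5z.png

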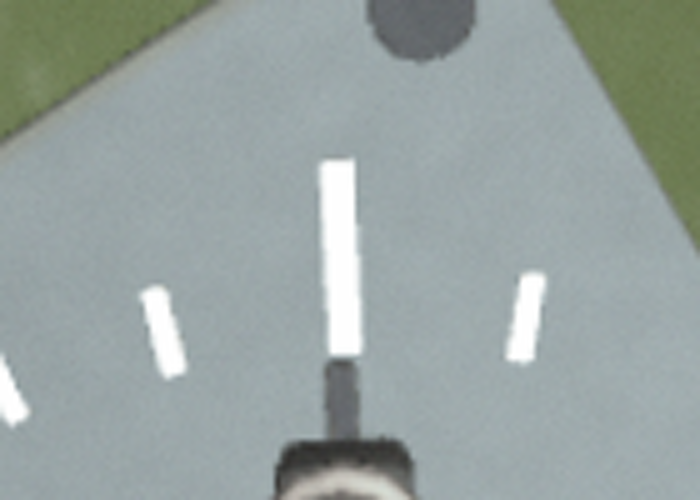

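The pointer at (341,400) stands in line with the long mark (344,355). Hold about a second, then guide it back.

{"api": "play_rows", "payload": {
  "increments": "0 0 0 0 0.5;0 0 0 0 0.5;0 0 0 0 0.5;0 0 0 0 0.5;0 0 0 0 0.5;0 0 0 0 0.5;0 0 0 0 0.5;0 0 0 0 0.5;0 0 0 0 0.5;-0.3 -8 0 -4 0.5;-1.1 -16 0 -8 0.5;-2.5 -23.9 0 -12 0.5;-4.5 -31.7 0 -16 0.5;-6.9 -39.3 0 -20 0.5;-9.9 -46.8 0 -24 0.5;-13.5 -54 0 -28 0.5;-16.4 -59.2 0 -31 0.5;-17.9 -61.6 0 -32.4 0.5;-17.9 -61.6 0 -32.4 0.5;-17.9 -61.6 0 -32.4 0.5"
}}

```text
t: 17.35
tool_pos: [0.5474, 0.1081, 0.0448]
orientation: [1.787, 2.583, 0.0]
force: [-0.3, -0.8, 0.2]
opening: 0.0236
gripper_force: 0.0
```

```bash
python3 ang.py
```

```text
t 17.35 tcp [0.5474 0.1081 0.0448] toolx deg 110.65 open 0.0236 gf 0.0 F [-0.3 -0.8  0.2] T [-0.03  0.05 -0.02] j6 -0.26
pivot [0.58846179 0.00065315] post [0.54476133 0.10708932 0.04475096] deflection -1.7220268081221377 0.1150581950394153
```

The arm is at rest with no load on the tool. Open a little and rise straight up.

{"api": "play_rows", "payload": {
  "increments": "0 0 0 0 0.2;0 0 0 0 0.2;0 0 0 0 0.2;0 0 -20 0 0.2;0 0 -50 0 0.2;0 0 -90 0 0.2;-30 0 -130 0 0.2;-70 0 -160 0 0.2;-100 0 -170 0 0.2;-100 0 -170 0 0.2;-100 0 -170 0 0.2;-100 0 -170 0 0.2"
}}

```text
t: 18.55
tool_pos: [0.5817, 0.0154, 0.2135]
orientation: [-1.784, -2.583, 0.001]
force: [0.4, 0.2, -0.4]
opening: 0.037
gripper_force: 0.0
```

Run:
```python
from h import *
st();im=robot.read_camera('wrist');cv2.imwrite('pics/w6.png',im)
```

```text
t 18.55 tcp [0.5817 0.0154 0.2135] toolx deg 110.73 open 0.037 gf 0.0 F [ 0.4  0.2 -0.4] T [-0.02  0.04  0.08] j6 -0.42
```

View pics/w6.png

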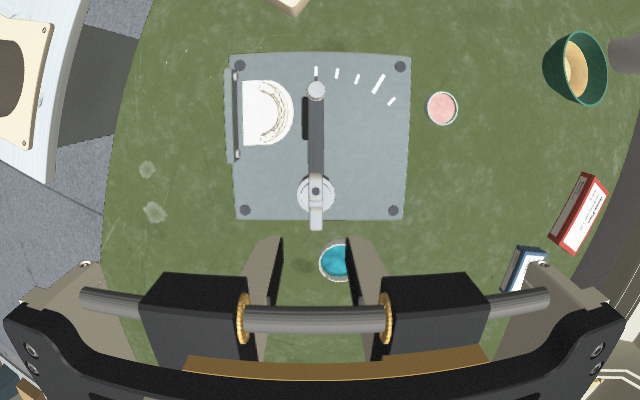

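The arm is at rest on the 0° line, post at (316,90). The wing is parallel to it, with the dimple at (316,191), and the cast, cap and dish haven't moved. Handing in.

```bash
python3 -c "
from plant import robot
print(robot.close_job())"
```

```text
the job is handed in; nothing more can be done
None
```

The job is handed in at about 19 s: the thumbscrew was bottomed and backed off a quarter turn, the arm was held at the long mark for about a second and let back to rest, and the last view shows nothing around it moved.

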